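# Release the pale ball stoppers from their chute

## Robot

A 6-joint arm with a two-finger parallel gripper is mounted at the origin on the work surface. World frame = base frame: x ahead of the robot, y to its left, z up, the work surface at z = 0. Lengths are in m, angles in rad, forces in N, time in s.
With the tool pointing down it reaches from about 0.35 to 0.775 m from the base axis. Payload 7.3 kg.
Tool frame: the origin (TCP) lies at the very end of the fingers, on their centre line; the grasp point (between the pads) lies 19 mm behind it; z points along the fingers, y is the line along which they close (so a half turn about z gives the same grasp; the last joint's range is limited). The gripper opens to 92 mm and grips with 3 to 60 N. Pads are 19 mm wide; open, the fingers measure 130 mm over their backs; the gripper's body (75 mm by 190 mm) begins 47 mm behind the grasp point.
Start: joints at [0.954, 0.342, 1.524, -0, 1.275, -0.146], TCP at [0.238, 0.468, 0.227] pointing down, gripper open.
Joint ranges: [-2.53, 2.53], [-0.77, 2.02], [0.04, 2.7], [-1, 4.14], [0.28, 2.66], [-3.11, 3.11]. Speed limits (rad/s): [2.57, 2.57, 3.14, 3.14, 3.14, 3.14].

## Interface

Orientations are given as [roll, pitch, yaw] about the fixed x, y, z axes, in that order (R = Rz(yaw) Ry(pitch) Rx(roll)).
In Python, from cell import observe, read_camera, get_calibration, hand_in, search_frame gives the robot as it stands.
- The arm moves only by the tool step_arm, never from a script. Its argument "commands" is a list of rows, each an object with "translation": the shift along the tool's x, y, z in mm, a list of three; "roll": the turn about the tool's z in rad. In form: [{"translation": [x, y, z], "roll": roll}, ...]. A call has 1 to 20 rows; each row shifts and turns the commanded pose from where the row before left it, along the tool's axes as they then stand; what a row does not reach is not made up. A row lasts 1/12 s, in which the tool goes at most 41.7 mm and 7.16 degrees, less where a joint would pass 70% of its speed; a pose out of reach is approached as far as the arm can. A call is refused whole if a number of a shift passes 41.7 or a number of a turn 0.125, either way. A call with a gripper value outside its range is refused whole. "fingers" is the opening, from 0 (shut) to 1 (fully open), set as the call begins (left out, the last holds). The fingers move at their own pace and stop on an object; "grip_force" is the grip in N (left out, the last holds). Time passes only in rows, so rows that do not move let the fingers close. It gives the time, the measured TCP pose, the force, the opening and the grip force at its end, in the units of the state.
- observe(): the state, without advancing time (a new reading comes with each control period).
- read_camera(name): name is "scene" or "top" or "wrist"; returns the picture (480x640x3 uint8, red, green, blue); there is no depth.
- get_calibration(name): a dict with "camera_matrix" (3x3 intrinsics, pixels), "dist_coeffs" ([k1, k2, p1, p2, k3] as OpenCV has them; the pictures are not rectified), "world_from_camera" (4x4, takes a point from camera to world coordinates). Camera axes: x right, y up, looking along -z (the intrinsics and any distortion apply to the point x, -y, -z); pixel columns grow to the right and rows downward; lengths in m; the calibration is good to about 2 mm. A picture is of the moment at which its call begins: read the wrist's pose just before it. get_calibration takes no time and is no camera call; for the wrist camera it gives the pose at the moment of the call.
- hand_in(): hands the job in; it is judged then, once.
Trained networks look in the newest picture that a camera, given by its name, has taken for a name from the list of things; names that differ only in an ending like _2 or _b are one class to them, and where a whole thing is asked for, a point or a joint stands for the part that bears it (a point fixed in the world has none). Each returns a list of dicts, best first, with "confidence" (0 to 1); they miss things now and then, are a little off and sometimes report something else, mostly with a low value. They report only what shows in the picture. A call takes as long as a camera call. They do not tell look-alikes from the thing itself.
- search_frame(camera, name): "at" ([x, y, z] in m, in world coordinates, good to about 4 mm: the middle of the surface that is visible of it).
The state is a dict: "time": time; "qpos": joint angles; "qvel": joint speeds; "joint_efforts": joint torques, N m; "tool_pos": TCP position; "tool_rot": TCP orientation; "contact_force": force on the tool from outside, world axes, zero at the start; "torque": the same for the moment, N m; "opening": finger opening in m; "grip_force": force on a finger pad.
Only numpy, scipy, OpenCV 4.12 (cv2) and the standard library are available. Lean on these libraries where they do the work, as an engineer would, in place of code of your own. Each camera call takes 0.05 s, during which the arm holds its last target. There are 200 camera calls.

## Task

Two gated chutes hold wooden ball stoppers. Press down the red pad of the rocking lever on the chute with the pale balls so that its gate lifts, keep it down until all three pale balls have run into the tray, then let the lever come back up so that the gate shuts, and move clear. Only press, with the fingers on the pad: do not touch any ball or the other chute, and leave the glass, bottle and cup where they stand.

Things in the scene. Friction and masses are not known exactly. Their poses are not given: they have to be found in the camera images.
- chute_pale: Fixed ball chute with the pale beech balls; both chutes are alike but for the balls. Board 380 x 124 mm; origin on the table under its middle, x downhill, z up. In this frame, mm: chute 42 wide along y 0, x -150 down 10 degrees to x 60; gate at x 30; open tray at the foot, inside x 69 to 183, y -45 to 45, floor z 12, rim z 58; copper lever along x at y 45, pivot at x -70, z 115.
- lever_pale (a joint): Angle of the rocking lever of the chute with the pale beech balls, rad: 0 at rest (gate shut, level lever), grows as the red pad goes down and the gate up, stop at 0.42 (pad about 40 mm down). From about 0.3 rad the balls pass under the gate. A spring returns it to 0 when released; at the pad it takes about 3 N to start and 7 N to hold fully down.
- pad_pale (a point): Centre of the top face of the red press pad (34 x 34 mm, 8 mm thick) on the lever of the chute with the pale beech balls, 128 mm above the table at rest, 100 mm uphill (-x) of the pivot, which is held between two steel cheeks 126 mm high; its axes are those of the chute at rest and tilt with the lever. Clear above and below.
- ball_pale0: A pale beech wooden ball stopper, origin at its centre, 30 mm diameter, about 14 g; at the start number 0 in the queue from the gate. Takes about a second to roll into the tray; its centre is then 27 mm above the table.
- ball_pale1: A pale beech wooden ball stopper, origin at its centre, 30 mm diameter, about 14 g; at the start number 1 in the queue from the gate. Takes about a second to roll into the tray; its centre is then 27 mm above the table.
- ball_pale2: A pale beech wooden ball stopper, origin at its centre, 30 mm diameter, about 14 g; at the start number 2 in the queue from the gate. Takes about a second to roll into the tray; its centre is then 27 mm above the table.
- chute_dark: Fixed ball chute with the dark brown balls; both chutes are alike but for the balls. Board 380 x 124 mm; origin on the table under its middle, x downhill, z up. In this frame, mm: chute 42 wide along y 0, x -150 down 10 degrees to x 60; gate at x 30; open tray at the foot, inside x 69 to 183, y -45 to 45, floor z 12, rim z 58; copper lever along x at y 45, pivot at x -70, z 115.
- lever_dark (a joint): Angle of the rocking lever of the chute with the dark brown balls, rad: 0 at rest (gate shut, level lever), grows as the red pad goes down and the gate up, stop at 0.42 (pad about 40 mm down). From about 0.3 rad the balls pass under the gate. A spring returns it to 0 when released; at the pad it takes about 3 N to start and 7 N to hold fully down.
- pad_dark (a point): Centre of the top face of the red press pad (34 x 34 mm, 8 mm thick) on the lever of the chute with the dark brown balls, 128 mm above the table at rest, 100 mm uphill (-x) of the pivot, which is held between two steel cheeks 126 mm high; its axes are those of the chute at rest and tilt with the lever. Clear above and below.
- ball_dark0: A dark brown wooden ball stopper, origin at its centre, 30 mm diameter, about 14 g; at the start number 0 in the queue from the gate. Takes about a second to roll into the tray; its centre is then 27 mm above the table.
- ball_dark1: A dark brown wooden ball stopper, origin at its centre, 30 mm diameter, about 14 g; at the start number 1 in the queue from the gate. Takes about a second to roll into the tray; its centre is then 27 mm above the table.
- ball_dark2: A dark brown wooden ball stopper, origin at its centre, 30 mm diameter, about 14 g; at the start number 2 in the queue from the gate. Takes about a second to roll into the tray; its centre is then 27 mm above the table.
- tasting_glass: Clear glass tumbler, 48 mm wide, 60 mm high, loose, between the chutes; origin under its centre.
- sample_bottle: Small amber bottle, 44 mm wide, 100 mm high with black cap, loose, between the near ends of the chutes; origin under its centre.
- measure: Steel measuring cup, 52 mm wide, 65 mm high, loose, to the robot's left of the chutes; origin under its centre.
Not all that is in view belongs to the job. What is shaped like the measure but green or turquoise is not meant.

How it is judged:
By the outcome, as a careful person would: the job done as asked, in the order asked, and still so for the second after the job is handed in, with the robot touching nothing.
It also fails if it takes over 29 s, if anything falls off the work surface, if the arm or the gripper's body presses on something with over 40 N, if the wrist force passes 120 N, or if a joint passes its speed limit or range.

## Working session

There is one attempt and no reset: what is moved stays moved. The work goes in short steps, Python scripts to look and compute and a tool call to move; the robot and the scene stay as the last step left them, time stands still between calls to the robot, and variables do not carry over. Pictures are saved under pics/ and viewed, at most 10 in all, crops included, and the job is handed in when it is done.

Besides the shell and the picture viewer there is one more tool, called after "Emit:" as name([rows], argument=value, ...), one row to a line, values as JSON. step_arm: Moves the arm, as the interface text tells. Its arguments: {"type":"object","properties":{"commands":{"type":"array"},"fingers":{"type":"number"},"grip_force":{"type":"number"}},"required":["commands"]}

```bash
mkdir -p pics; python3 - <<'E'
from cell import *
import cv2
o=observe();print(o['time'],o['tool_pos'],o['tool_rot'],o['opening'])
for c in ['scene','top']:
    im=read_camera(c);cv2.imwrite(f'pics/{c}0.png',im[:,:,::-1])
    for n in ['pad_pale','ball_pale0','ball_dark0','chute_pale','chute_dark']:
        print(c,n,[([round(float(v),3) for v in d['at']],round(d['confidence'],2)) for d in search_frame(c,n)][:6])
print(observe()['time'])
E
```

```text
0.0 [0.23785135 0.46756472 0.22603277] [-3.14003144e+00 -2.61956288e-04  2.67085196e+00] 0.0914399067385034
scene pad_pale [([0.612, -0.192, 0.116], 0.97)]
scene ball_pale0 [([0.575, -0.219, 0.081], 0.38), ([0.615, -0.192, 0.118], 0.24)]
scene ball_dark0 [([0.65, 0.246, 0.078], 0.57), ([0.73, 0.28, 0.01], 0.28)]
scene chute_pale [([0.646, -0.182, 0.026], 0.67)]
scene chute_dark [([0.731, 0.278, 0.011], 0.89)]
top pad_pale [([0.523, -0.193, 0.121], 0.95)]
top ball_pale0 [([0.591, -0.212, 0.079], 0.65), ([0.621, -0.205, 0.071], 0.63), ([0.566, -0.219, 0.079], 0.62)]
top ball_dark0 [([0.7, 0.262, 0.073], 0.72), ([0.669, 0.25, 0.07], 0.63), ([0.641, 0.244, 0.076], 0.56)]
top chute_pale [([0.451, 0.021, 0.064], 0.72), ([0.612, -0.192, 0.011], 0.58), ([0.575, 0.002, 0.023], 0.29)]
top chute_dark [([0.674, 0.261, 0.009], 0.95)]
0.6
```

View pics/scene0.png

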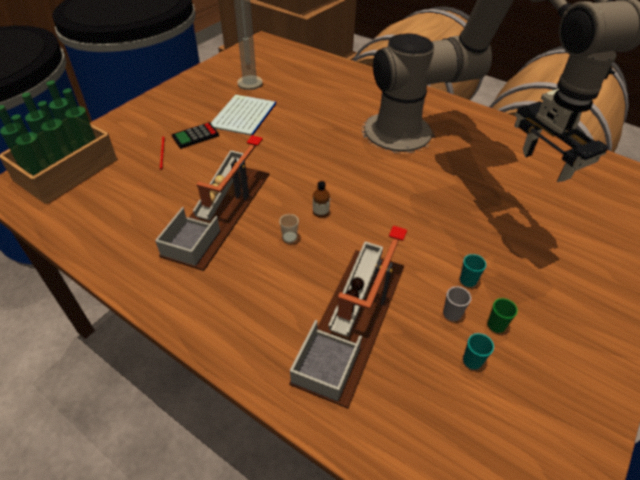

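View pics/top0.png

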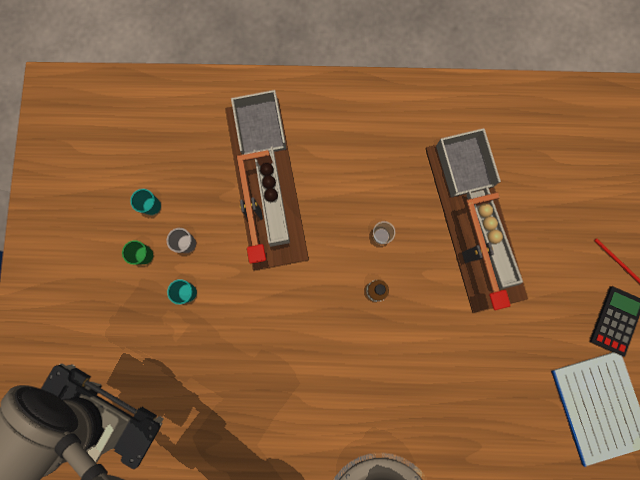

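The scene picture shows pale balls in the left chute, with its pad at (255,141). In the top picture the pale chute is on the right, with balls at (490,223) and the pad at (500,299). The other red pad, scene (398,233) and top (256,254), is on the dark-ball chute. The one meant is the pad at top (500,299), because its lever is on the chute with the pale balls. Next I triangulate it and confirm it in a crop.

```bash
cat > h.py <<'E'
from cell import *
import cv2, numpy as np
def ray(c,px):
    k=get_calibration(c);T=np.array(k['world_from_camera'])
    u=cv2.undistortPoints(np.array([[px]],float),np.array(k['camera_matrix']),np.array(k['dist_coeffs']))[0,0]
    return T[:3,3],T[:3,:3]@np.array([u[0],-u[1],-1])
def tri(a,b):
    (p,d),(q,e)=a,b
    s=np.linalg.lstsq(np.c_[d,-e],q-p,rcond=None)[0]
    x,y=p+s[0]*d,q+s[1]*e
    return (x+y)/2,np.linalg.norm(x-y)
def onz(r,z): return r[0]+r[1]*(z-r[0][2])/r[1][2]
def proj(c,P):
    k=get_calibration(c);T=np.linalg.inv(np.array(k['world_from_camera']))
    v=T[:3,:3]@P+T[:3,3]
    return cv2.projectPoints(np.array([[v[0],-v[1],-v[2]]]),np.zeros(3),np.zeros(3),np.array(k['camera_matrix']),np.array(k['dist_coeffs']))[0].ravel()
def red(im,near,r=25):
    h=cv2.cvtColor(im,cv2.COLOR_RGB2HSV);m=((h[...,0]<4)|(h[...,0]>176))&(h[...,1]>215)&(h[...,2]>130)
    m=m.astype(np.uint8);w=np.zeros_like(m);x,y=near;w[y-r:y+r,x-r:x+r]=1;m*=w
    n,l,s,c=cv2.connectedComponentsWithStats(m);i=1+s[1:,4].argmax()
    return c[i],s[i]
E
python3 - <<'E'
from h import *
S=cv2.imread('pics/scene0.png')[:,:,::-1];T=cv2.imread('pics/top0.png')[:,:,::-1]
a,sa=red(S,(255,141));b,sb=red(T,(500,299));print(a,sa,b,sb)
print(tri(ray('scene',a),ray('top',b)), onz(ray('top',b),.128), onz(ray('scene',a),.126))
# tray rim corners in top: axis direction
c=[onz(ray('top',p),.058) for p in [(438,141),(485,130),(500,184),(453,196)]]
print(np.round(c,3)); d=(c[0]+c[1]-c[2]-c[3]);print('yaw',np.arctan2(d[1],d[0]))
bc=[onz(ray('top',p),.0) for p in [(427,148),(473,312),(527,298)]];print(np.round(bc,3));d=bc[0]-bc[1];print('yaw',np.arctan2(d[1],d[0]))
cv2.imwrite('pics/crop.png',np.ascontiguousarray(cv2.resize(T[110:330,400:560],None,fx=2.6,fy=2.6,interpolation=2)[:,:,::-1]))
E
```

```text
[254.27058824 140.02352941] [248 136  14   9  85] [500.65420561 298.95327103] [490 290  20  20 107]
(array([ 0.43662119, -0.21395777,  0.1255758 ]), np.float64(0.001091338583769652)) [ 0.43683581 -0.21366998  0.128     ] [ 0.43693252 -0.21294104  0.126     ]
[[ 0.773 -0.11   0.058]
 [ 0.8   -0.211  0.058]
 [ 0.681 -0.24   0.058]
 [ 0.653 -0.141  0.058]]
yaw 0.24619001781308597
[[ 0.775 -0.097  0.   ]
 [ 0.411 -0.195  0.   ]
 [ 0.444 -0.312  0.   ]]
yaw 0.2626573062853549
```

View pics/crop.png

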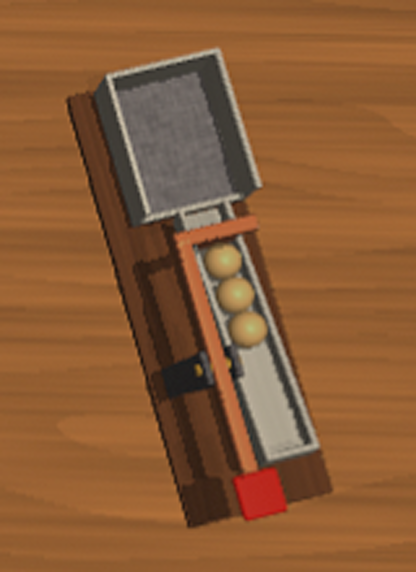

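The crop shows the red pad at (261,494), on the lever of the chute with three pale balls, so it is the right one. Triangulation puts it at (0.437, -0.214, 0.126), and the chute yaw is about 0.255.

Emit:
step_arm([
  {"translation": [-32.9,-24.6,0],"roll": 0},
  {"translation": [-32.9,-24.6,0],"roll": 0},
  {"translation": [-32.9,-24.6,0],"roll": 0},
  {"translation": [-32.9,-24.6,0],"roll": 0},
  {"translation": [-32.9,-24.6,0],"roll": 0},
  {"translation": [-32.9,-24.6,0],"roll": 0},
  {"translation": [-32.9,-24.6,0],"roll": 0},
  {"translation": [-32.9,-24.6,0],"roll": 0},
  {"translation": [-32.9,-24.6,0],"roll": 0},
  {"translation": [-32.9,-24.6,0],"roll": 0},
  {"translation": [-19.4,-34.2,0],"roll": 0},
  {"translation": [-19.4,-34.2,0],"roll": 0},
  {"translation": [-19.4,-34.2,0],"roll": 0},
  {"translation": [-19.4,-34.2,0],"roll": 0},
  {"translation": [-19.4,-34.2,0],"roll": 0},
  {"translation": [-19.4,-34.2,0],"roll": 0},
  {"translation": [-19.4,-34.2,0],"roll": 0},
  {"translation": [-19.4,-34.2,0],"roll": 0},
], fingers=0)

```text
time: 2.1
tool_pos: [0.4336, -0.2169, 0.2269]
tool_rot: [3.141, 0.001, 2.67]
contact_force: [1.1, -0.2, 0.8]
opening: 0.0006
grip_force: 0.0
```

Emit:
step_arm([
  {"translation": [0,0,0],"roll": 0.1208},
  {"translation": [0,0,0],"roll": 0.1208},
  {"translation": [0,0,0],"roll": 0.1208},
  {"translation": [0,0,0],"roll": 0.1208},
  {"translation": [0,0,0],"roll": 0.1208},
  {"translation": [0,0,0],"roll": 0.1208},
  {"translation": [0,0,0],"roll": 0.1208},
  {"translation": [0,0,0],"roll": 0.1208},
  {"translation": [0,0,0],"roll": 0.1208},
  {"translation": [0,0,0],"roll": 0.1208},
  {"translation": [0,0,0],"roll": 0.1208},
  {"translation": [0,0,0],"roll": 0.1208},
  {"translation": [0,0,0],"roll": 0.1208},
  {"translation": [0,0,0],"roll": 0.1208},
  {"translation": [0,0,0],"roll": 0.1208},
  {"translation": [0,0,0],"roll": 0.1208},
  {"translation": [0,0,0],"roll": 0.1208},
  {"translation": [0,0,0],"roll": 0.1208},
  {"translation": [0,0,0],"roll": 0.1208},
  {"translation": [0,0,0],"roll": 0.1208},
])

```text
time: 3.77
tool_pos: [0.434, -0.2148, 0.2267]
tool_rot: [3.142, -0.0, 0.249]
contact_force: [0.6, 0.5, 0.5]
opening: 0.0005
grip_force: 0.0
```

Now a closer look with the wrist camera, and from the scene camera.

```bash
python3 - <<'E'
from h import *
o=observe();P=np.array([.437,-.214,.128])
im=read_camera('wrist');px=proj('wrist',P);tp=proj('wrist',np.array(o['tool_pos']));print(px,tp)
cv2.imwrite('pics/w1.png',np.ascontiguousarray(im[:,:,::-1]))
try:
    n,s=red(im,tuple(int(v) for v in px),90);print(n,s,onz(ray('wrist',n),.128))
except Exception as e: print(e)
E
```

```text
[319.81100347 237.55917693] [319.61385019 294.21083593]
attempt to get argmax of an empty sequence
```

View pics/w1.png

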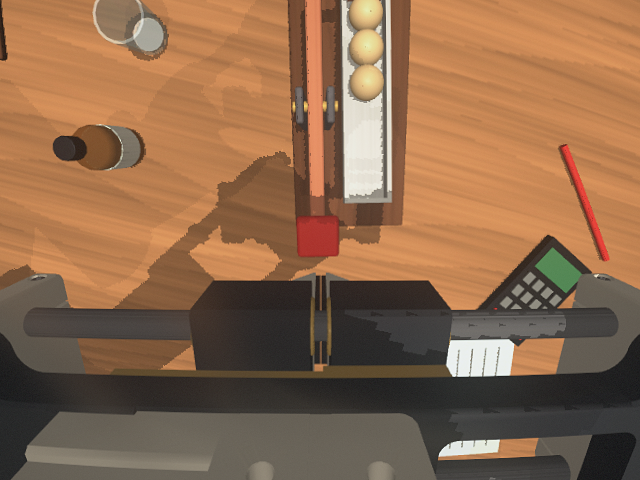

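The wrist view shows the pad at (318,236), within 2 px of its predicted position (320,238). The tool is lined up with the chute and the way down is clear, so I go down and press.

Emit:
step_arm([
  {"translation": [0,0,18],"roll": 0},
  {"translation": [0,0,18],"roll": 0},
  {"translation": [0,0,18],"roll": 0},
  {"translation": [0,0,18],"roll": 0},
  {"translation": [0,0,18],"roll": 0},
  {"translation": [0,0,0],"roll": 0},
])

```text
time: 4.32
tool_pos: [0.4323, -0.2137, 0.1338]
tool_rot: [-3.137, 0.004, 0.257]
contact_force: [-1.0, -0.2, -0.4]
opening: 0.0006
grip_force: 0.0
```

Emit:
step_arm([
  {"translation": [0,0,5],"roll": 0},
  {"translation": [0,0,5],"roll": 0},
  {"translation": [0,0,5],"roll": 0},
  {"translation": [0,0,5],"roll": 0},
  {"translation": [0,0,0],"roll": 0},
])

```text
time: 4.73
tool_pos: [0.4339, -0.2153, 0.1166]
tool_rot: [3.141, -0.0, 0.255]
contact_force: [-2.2, -2.3, 3.0]
opening: 0.0006
grip_force: 1.9
```

Emit:
step_arm([
  {"translation": [0,0,5],"roll": 0},
  {"translation": [0,0,5],"roll": 0},
  {"translation": [0,0,5],"roll": 0},
  {"translation": [0,0,5],"roll": 0},
  {"translation": [0,0,3],"roll": 0},
  {"translation": [0,0,0],"roll": 0},
  {"translation": [0,0,0],"roll": 0},
])

```text
time: 5.32
tool_pos: [0.4355, -0.2151, 0.0948]
tool_rot: [3.14, -0.003, 0.255]
contact_force: [0.6, 1.3, 8.2]
opening: 0.0004
grip_force: 3.4
```

Emit:
step_arm([
  {"translation": [0,0,2],"roll": 0},
  {"translation": [0,0,0],"roll": 0},
  {"translation": [0,0,0],"roll": 0},
  {"translation": [0,0,0],"roll": 0},
  {"translation": [0,0,0],"roll": 0},
  {"translation": [0,0,0],"roll": 0},
  {"translation": [0,0,0],"roll": 0},
  {"translation": [0,0,0],"roll": 0},
  {"translation": [0,0,0],"roll": 0},
  {"translation": [0,0,0],"roll": 0},
  {"translation": [0,0,0],"roll": 0},
  {"translation": [0,0,0],"roll": 0},
  {"translation": [0,0,0],"roll": 0},
  {"translation": [0,0,0],"roll": 0},
  {"translation": [0,0,0],"roll": 0},
  {"translation": [0,0,0],"roll": 0},
  {"translation": [0,0,0],"roll": 0},
  {"translation": [0,0,0],"roll": 0},
])

```text
time: 6.82
tool_pos: [0.4357, -0.2151, 0.093]
tool_rot: [3.139, -0.004, 0.255]
contact_force: [1.0, 1.2, 8.4]
opening: 0.0006
grip_force: 3.5
```

```bash
python3 - <<'E'
from h import *
a=read_camera('scene')[100:280,130:310];b=read_camera('top')[110:330,400:600]
for n in search_frame('top','ball_pale0'):print(np.round(n['at'],3),n['confidence'])
a=cv2.resize(a,(400,400),interpolation=2);b=cv2.resize(b,(364,400),interpolation=2)
cv2.imwrite('pics/h1.png',np.ascontiguousarray(np.hstack([a,b])[:,:,::-1]))
E
```

```text
[ 0.687 -0.185  0.038] 0.62
[ 0.74  -0.175  0.04 ] 0.61
[0.451 0.022 0.063] 0.55
[ 0.764 -0.164  0.038] 0.5
[ 0.628 -0.19   0.013] 0.39
```

View pics/h1.png

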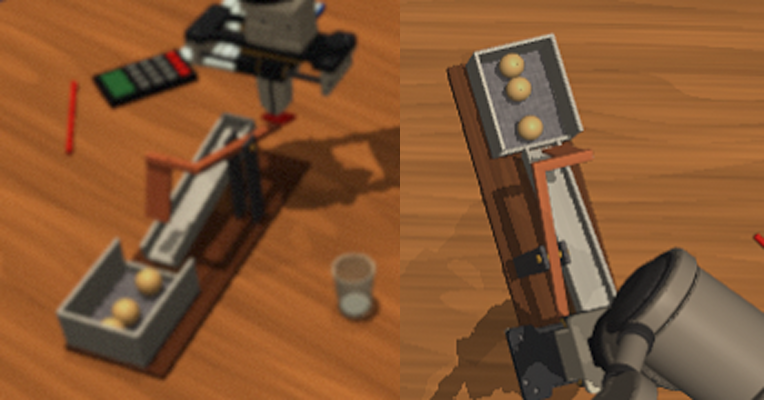

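The gate is up and all three balls are in the tray: in the top view at (512,66), (519,88) and (530,127). I release the lever slowly, then move clear.

Emit:
step_arm([
  {"translation": [0,0,-5],"roll": 0},
  {"translation": [0,0,-5],"roll": 0},
  {"translation": [0,0,-5],"roll": 0},
  {"translation": [0,0,-5],"roll": 0},
  {"translation": [0,0,-5],"roll": 0},
  {"translation": [0,0,-5],"roll": 0},
  {"translation": [0,0,-5],"roll": 0},
  {"translation": [0,0,-10],"roll": 0},
  {"translation": [0,0,-20],"roll": 0},
  {"translation": [0,0,-25],"roll": 0},
  {"translation": [0,0,-25],"roll": 0},
  {"translation": [0,0,-25],"roll": 0},
  {"translation": [0,0,0],"roll": 0},
  {"translation": [0,0,0],"roll": 0},
  {"translation": [0,0,0],"roll": 0},
  {"translation": [0,0,0],"roll": 0},
])

```text
time: 8.3
tool_pos: [0.4335, -0.2142, 0.2304]
tool_rot: [-3.139, 0.001, 0.255]
contact_force: [-0.2, -0.3, 0.1]
opening: 0.0005
grip_force: 0.0
```

```bash
python3 - <<'E'
from h import *
a=read_camera('scene')[100:280,130:310];b=read_camera('top')[110:330,400:600]
a=cv2.resize(a,(400,400),interpolation=2);b=cv2.resize(b,(364,400),interpolation=2)
cv2.imwrite('pics/e1.png',np.ascontiguousarray(np.hstack([a,b])[:,:,::-1]))
E
```

```text
(no output)
```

View pics/e1.png

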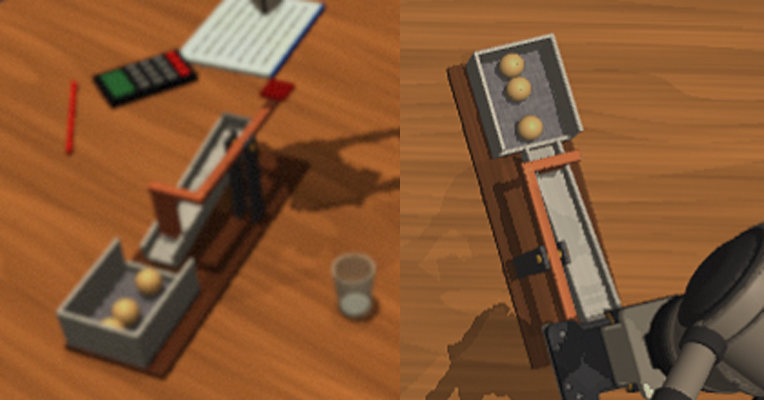

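The lever is level again and the gate is shut. The three balls lie in the tray, and the arm is 10 cm above the pad.

```bash
python3 -c "
from cell import *
print(hand_in())"
```

```text
the job is handed in; nothing more can be done
None
```

The three pale balls are in the tray, the gate is shut again, the arm is clear about 10 cm above the pad, and the job was handed in at about 8.4 s.

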